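# Dock the telescope's dust cap

### The arm

A 7-joint arm with a two-finger parallel gripper is mounted at the origin on the work surface. World frame = base frame: x ahead of the robot, y to its left, z up, the work surface at z = 0. Lengths are in m, angles in rad, forces in N, time in s.
With the tool pointing down it reaches from about 0.425 to 0.95 m from the base axis. Payload 4.7 kg.
Tool frame: the origin (TCP) lies at the centre of the arm's flange, where the gripper is bolted on; the fingertips stand 173 mm ahead of it and the grasp point (between the pads) lies 155 mm ahead of it (r.tip_extent is the distance from the TCP to the fingertips, in m); z points along the fingers, y is the line along which they close (so a half turn about z gives the same grasp; the last joint's range is limited). The gripper opens to 85 mm and grips with 20 to 120 N. Pads are 22 mm wide; open, the fingers measure 114 mm over their backs; the gripper's body (76 mm by 85 mm) begins 54 mm behind the grasp point. The pads swing forward as they close: fully open they stand 13 mm farther back than shut.
Start: joints at [-1.16, 0.469, -0.049, 1.532, 0.024, 1.141, -0.082], TCP at [0.287, 0.611, 0.405] pointing down, gripper open.
Joint ranges: [-2.59, 2.59], [-0.33, 1.99], [-1.39, 1.29], [0.1, 2.45], [-1.04, 4.18], [0.21, 1.99], [-2.66, 2.66]. Speed limits (rad/s): [2.57, 2.57, 3.14, 3.14, 3.14, 3.14, 3.14].

### API

Orientations are given as a unit quaternion [x, y, z, w].
In Python, from workcell import r gives the robot as it stands. The module is installed in compiled form; this text tells all that it offers.
- The arm moves only by the tool jog_arm, never from a script. Its arguments are lists of equal length, an entry for each row: "linear": the shift along the tool's x, y, z in mm, a list of three; "twist": the turn, a rotation vector about the tool's x, y, z in units of 5 degrees (1.0 is 5 degrees), a list of three; "grip": the opening in per cent of the stroke, from 0 (shut) to 100 (fully open). In form: {"linear": [[x, y, z], ...], "twist": [[wx, wy, wz], ...], "grip": [grip, ...]}. A call has 1 to 8 rows; each row is the pose to reach, as a shift and turn from the pose commanded when the call began, along the tool's axes at that moment; what a row does not reach only later rows make up. A row lasts 1/12 s, in which the tool goes at most 41.7 mm and 7.16 degrees, less where a joint would pass 70% of its speed; a pose out of reach is approached as far as the arm can. A call with a gripper value outside its range is refused whole. The fingers move at their own pace and stop on an object; "grip_force" is the grip in N (left out, the last holds). Time passes only in rows, so rows that repeat a pose let the fingers close. It gives the time, the measured TCP pose, the force, the opening and the grip force at its end, in the units of the state.
- r.state(): the state, without advancing time (a new reading comes with each control period).
- r.read_camera(name): name is "side" or "top"; returns the picture (420x560x3 uint8, red, green, blue); there is no depth.
- r.camera_info(name): a dict with "intrinsics" (3x3 intrinsics, pixels), "D" ([k1, k2, p1, p2, k3] as OpenCV has them; the pictures are not rectified), "R" (3x3) and "t" (3): a world point X has camera coordinates R X + t. Camera axes: x right, y down, z forward; pixel columns grow to the right and rows downward; lengths in m; the calibration is good to about 2 mm. A picture is of the moment at which its call begins. camera_info takes no time and is no camera call.
- r.sign_off(): hands the job in; it is judged then, once.
The state is a dict: "t": time; "joint_positions": joint angles; "qd": joint speeds; "tau": joint torques, N m; "eef_pos": TCP position; "eef_rot": TCP orientation; "wrist_force": force on the tool from outside, world axes, zero at the start; "wrist_torque": the same for the moment, N m; "finger_gap": opening from 0.0 (shut) to 1.0 (fully open); "finger_force": force on a finger pad.
Only numpy, scipy, OpenCV 4.12 (cv2) and the standard library are available. Lean on these libraries where they do the work, as an engineer would, in place of code of your own. Each camera call takes 0.05 s, during which the arm holds its last target. There are 200 camera calls.

### The job

Take the orange dust cap off the small desk telescope without changing where the telescope points, and lay it, rib up, in the round sprung cap dock. Press it down gently but firmly until it snaps past the four ball catches and stays flat, fully home on the dock's floor, then let go; leave everything else on the desk where it is.

Things in the scene. Friction and masses are not known exactly. Their poses are not given: they have to be found in the camera images.
- cap: Loose orange dust cap, about 45 g: an upside-down cup, outside diameter 56 (52 at the rim: the lowest 5 taper), 15 tall without its rib, face 4 thick. It slips 11 deep over the telescope's mouth with play; nothing latches it there. Origin: centre of the open rim; z out through the face (face at z=15). On the telescope its z follows the tube's axis.
- cap_rib (a point): Centre of the top of the grip rib on the cap's face, 37 from the rim along the cap's z; axes as the cap's. The rib is 34 long (x), 12 wide (y), 22 high, with a black rubber band, and stands on the middle of the face.
- scope_mouth (a point): Centre of the telescope's open end, under the cap; z is the tube's axis out of the mouth. White tube 49 in diameter, black collar at the mouth 43 in diameter, 40 long. The tube leans 14 to 35 degrees from vertical, towards the stand's -x, so roughly towards the robot. Friction alone (about 1.6 Nm) holds it in its hinge, 120 below the mouth: a hard push or pull sideways swings it.
- scope: Black fork stand of the telescope, fixed to the desk; disc foot 124 in diameter, 12 high, origin under its centre. The tube's hinge lies along its y, 135 above the desk, between two uprights (92 wide over the knobs).
- dock: Cap dock. Fixed black plinth 112 in diameter, 12 high, origin under its centre, z up. Over it floats a light wooden disc 104 in diameter on a soft upright spring: at rest its underside is 38, its floor (grey felt) 48 above the desk. Pressed, the whole disc sinks, 3 N to start it and 0.25 N more per mm, up to 22 where it meets a hard stop; let go, it comes back up.
- dock_seat (a point): Centre of the disc's felt floor, moving with the disc, 48 above the desk at rest; axes as the dock's. Guides 8 high, inner radius 30, ring it. Four brass posts (inner radius 37, 28 high) stand at 45, 135, 225, 315 degrees from x, each with a ball catch. Home, the cap's rim lies on this floor, the catches over its face; any turn about z will do.
- catch_ball (a point): Centre of one of the four steel balls, 12 in diameter, 20 above the felt at radius 32, sprung inwards (yield 4). A cap laid on them stays about 20 too high. Pushed down, disc and cap first sink together some 20; only at about 7 to 10 N, near the stop, does the cap snap down past the balls, felt as a sudden drop. Pushed merely to its final height, it springs back up.
- glasses_case: Navy glasses case, 150 (x) by 58 by 43, origin under its centre. Bystander.
- paperweight: Green glass dome, 64 in diameter, 34 high, origin under its centre. Bystander.
- stapler: Red and black stapler, 140 (x) by 36 by 58, origin under its centre. Bystander.
- mug: Blue mug, 80 in diameter, 92 high, handle at its +y, origin under its centre. Bystander.
- magnifier: Hand lens lying flat: brass ring 84 in diameter centred 55 along +x, wooden handle to 100 along -x, 13 high. Bystander.

How it is judged:
By the outcome, as a careful person would: the job done as asked, in the order asked, and still so for the second after the job is handed in, with the robot touching nothing.
It also fails if it takes over 48 s, if anything falls off the work surface, if the arm or the gripper's body presses on something with over 40 N, if the wrist force passes 120 N, or if a joint passes its speed limit or range.

## Working session

There is one attempt and no reset: what is moved stays moved. The work goes in short steps, Python scripts to look and compute and a tool call to move; the robot and the scene stay as the last step left them, time stands still between calls to the robot, and variables do not carry over. Pictures are saved under pics/ and viewed, at most 10 in all, crops included, and the job is handed in when it is done.

Besides the shell and the picture viewer there is one more tool, called after ">>>" in YAML: its name, and indented under it one key for each argument. jog_arm: Moves the arm, as the interface text tells. Its arguments: {"type":"object","properties":{"linear":{"type":"array","items":{"type":"array","items":{"type":"number"}}},"twist":{"type":"array","items":{"type":"array","items":{"type":"number"}}},"grip":{"type":"array","items":{"type":"number"}},"grip_force":{"type":"number"}},"required":["linear","twist","grip"]}

```bash
mkdir -p pics; python3 - <<'E'
from workcell import r
import cv2
for n in("side","top"):
    cv2.imwrite(f"pics/{n}0.png",cv2.resize(r.read_camera(n),(784,588),interpolation=cv2.INTER_CUBIC)[:,:,::-1])
    i=r.camera_info(n);print(n,i, -i["R"].T@i["t"])
print(r.state())
E
```

```text
side {'intrinsics': array([[424.54530862,   0.        , 282.09364416],
       [  0.        , 424.54530862, 209.70446774],
       [  0.        ,   0.        ,   1.        ]]), 'D': array([-0.08625963,  0.        ,  0.        ,  0.        ,  0.        ]), 'R': array([[ 0.98009538, -0.19815007,  0.01223074],
       [-0.14777597, -0.76929935, -0.62156317],
       [ 0.13257189,  0.60738378, -0.78326856]]), 't': array([-0.59704226,  0.20962839,  1.28366077])} [ 0.44595907 -0.73671171  1.14305067]
top {'intrinsics': array([[472.80577547,   0.        , 280.84540427],
       [  0.        , 472.80577547, 214.17944875],
       [  0.        ,   0.        ,   1.        ]]), 'D': array([-0.06817395,  0.        ,  0.        ,  0.        ,  0.        ]), 'R': array([[-1.93859236e-03, -9.99951987e-01,  9.60548515e-03],
       [-9.88229638e-01,  4.46376927e-04, -1.52977065e-01],
       [ 1.52965433e-01, -9.78898529e-03, -9.88183056e-01]]), 't': array([0.00757368, 0.6217217 , 1.31674539])} [0.41300196 0.0201854  1.39622189]
{'t': 0.1, 'joint_positions': array([-1.15987343,  0.46938169, -0.0485855 ,  1.53359343,  0.02410533,
        1.14100533, -0.08229221]), 'qd': array([-9.30077285e-05, -2.32323270e-03,  7.55471717e-04, -1.25869455e-03,
        9.47807292e-04,  7.11344913e-06,  3.50209552e-04]), 'tau': array([ 3.16999976e-04, -5.11519969e+01, -4.69281874e-02, -2.38391268e+01,
        1.08313948e-02,  4.32157525e-03, -1.65061368e-05]), 'eef_pos': array([0.28728883, 0.6105636 , 0.40374393]), 'eef_rot': array([ 2.18127986e-01,  9.75919756e-01, -8.86540844e-04, -1.60887339e-04]), 'wrist_force': array([ 0.52553757, -0.0307363 , -0.33019696]), 'wrist_torque': array([ 0.00034245, -0.05860797, -0.00073071]), 'finger_force': 0.0, 'finger_gap': 0.9989782812473128}
```

View pics/side0.png

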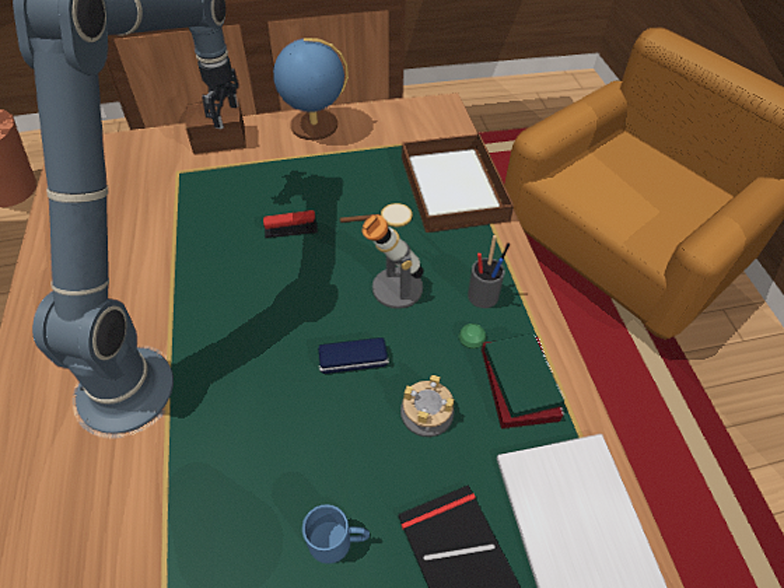

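View pics/top0.png

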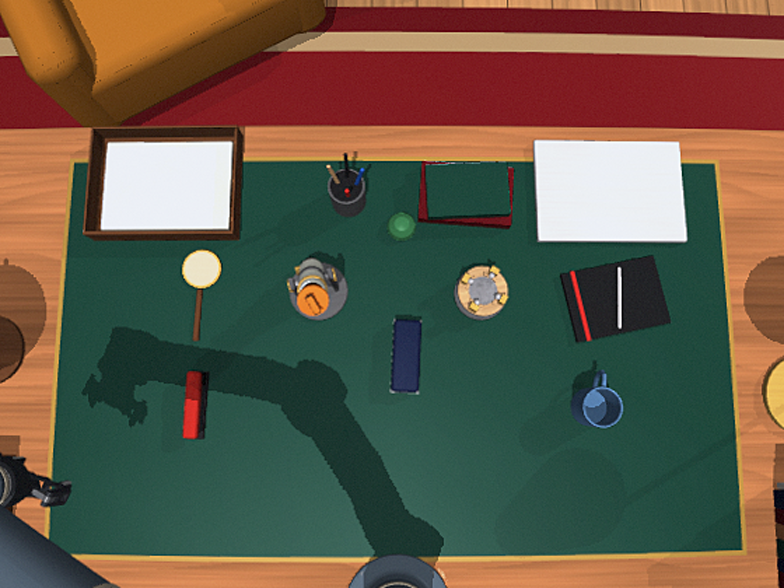

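The side view shows the cap at (376,228) and the dock at (428,402). In the top view the cap is at (313,300) and the dock at (483,289). Next I'll take enlarged crops of both.

```bash
cat > h.py <<'E'
from workcell import r
import cv2, numpy as np
def crop(n,c,w=70,z=5,img=None):
    im=r.read_camera(n) if img is None else img
    x,y=c[0]-w//2,c[1]-w//2
    o=cv2.resize(im[y:y+w,x:x+w],None,fx=z,fy=z,interpolation=cv2.INTER_CUBIC)[:,:,::-1].copy()
    for k in range(0,w,10):
        cv2.putText(o,str(x+k),(k*z,8),0,.3,(255,255,255)); cv2.putText(o,str(y+k),(0,k*z+4),0,.3,(255,255,255))
        cv2.line(o,(k*z,10),(k*z,14),(255,255,255)); cv2.line(o,(20,k*z),(24,k*z),(255,255,255))
    return o
def ray(n,p):
    i=r.camera_info(n); q=cv2.undistortPoints(np.array([[p]],float),i["intrinsics"],i["D"])[0,0]
    d=i["R"].T@np.array([q[0],q[1],1]); return -i["R"].T@i["t"], d/np.linalg.norm(d)
def tri(ps,pt):
    a,u=ray("side",ps); b,v=ray("top",pt)
    s=np.linalg.lstsq(np.c_[u,-v],b-a,rcond=None)[0]
    p,q=a+s[0]*u,b+s[1]*v
    return (p+q)/2,np.linalg.norm(p-q)
def atz(n,p,z):
    a,u=ray(n,p); return a+u*(z-a[2])/u[2]
def proj(n,X):
    i=r.camera_info(n); return cv2.projectPoints(np.atleast_2d(X).astype(float),cv2.Rodrigues(i["R"])[0],i["t"],i["intrinsics"],i["D"])[0][:,0]
E
python3 - <<'E'
from h import *
s=r.read_camera("side");t=r.read_camera("top")
z=4
a=np.vstack([np.hstack([crop("side",(278,178),70,z+0,s),crop("top",(227,207),70,z,t)]),np.hstack([crop("side",(306,288),70,z,s),crop("top",(345,207),70,z,t)])])
cv2.imwrite("pics/c1.png",a);print(a.shape)
E
```

```text
(560, 560, 3)
```

View pics/c1.png

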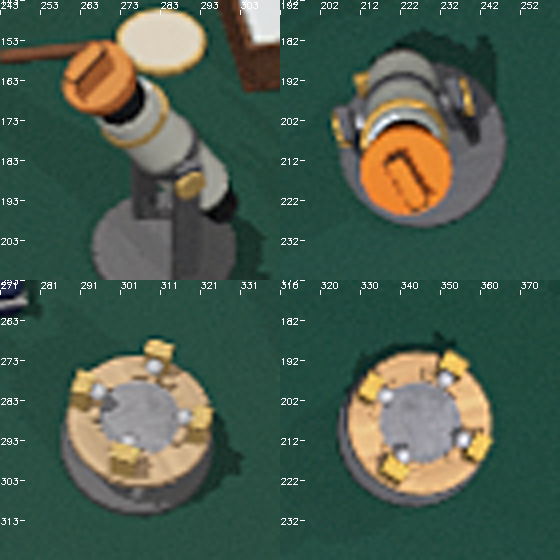

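The crops show the cap face at side (268,162) and top (223.5,214.5), and the foot centre at top (228,208). The felt centre is at side (306,287) and top (345,207). I'll fit a scope model to the orange silhouette in both views.

```bash
cat > fit.py <<'E'
from h import *
from scipy.optimize import minimize
def mask(n,c):
    im=cv2.cvtColor(r.read_camera(n),cv2.COLOR_RGB2HSV); m=cv2.inRange(im,(5,150,90),(22,255,255))
    k=np.zeros_like(m);cv2.circle(k,c,24,255,-1);m&=k
    cs=max(cv2.findContours(m,0,1)[0],key=cv2.contourArea);o=np.zeros_like(m);cv2.drawContours(o,[cs],-1,255,-1);return o
C={"side":(268,164),"top":(223,213)}
M={n:mask(n,c) for n,c in C.items()}
def axes(yaw,lean): # stand x dir at yaw; leans to -x
    x=np.array([np.cos(yaw),np.sin(yaw),0]); z=np.cos(lean)*np.array([0,0,1])-np.sin(lean)*x
    y=np.cross(z,x);y/=np.linalg.norm(y);return np.c_[np.cross(y,z),y,z]
th=np.linspace(0,2*np.pi,60)
cup=np.vstack([np.c_[R*np.cos(th),R*np.sin(th),0*th+h] for R,h in((.026,0),(.028,.005),(.028,.015))])
def rib(a):
    u=np.array([np.cos(a),np.sin(a),0]);v=np.array([-u[1],u[0],0])
    return np.array([u*.017*i+v*.006*j+np.array([0,0,h]) for i in(-1,1) for j in(-1,1) for h in(.015,.037)])
B={}
for n,c in C.items(): B[n]=cv2.GaussianBlur(M[n],(0,0),1).astype(float)/255
def model(p,n):
    R=axes(p[2],p[3]);o=np.array([p[0],p[1],.135])+.109*R[:,2]
    im=np.zeros((420,560),np.uint8)
    for P in(cup,rib(p[4])):
        q=proj(n,P@R.T+o).astype(np.float32);cv2.fillConvexPoly(im,np.round(cv2.convexHull(q)*16).astype(int),255,cv2.LINE_AA,4)
    return im
f0=atz("top",(227.9,208),.012)[:2]
def cost(p):
    return sum(((cv2.GaussianBlur(model(p,n),(0,0),1)/255.-B[n])**2).sum() for n in C)+ (np.sum((p[:2]-f0)**2)/.003**2)*1
if __name__=="__main__":
    print("foot",f0)
    best=None
    for a in(0,.7,1.4,2.1,2.8):
      for l in(.3,.5):
        p0=np.array([*f0,0.2,l,a]);S=np.vstack([p0]+[p0+d for d in np.diag([.006,.006,.3,.1,.4])])
        s=minimize(cost,p0,method="Nelder-Mead",options=dict(initial_simplex=S,maxiter=500))
        print(s.fun.round(2),s.x.round(4))
        if best is None or s.fun<best.fun:best=s
    p=best.x;R=axes(p[2],p[3]);h=np.array([p[0],p[1],.135])
    print("mouth",h+.12*R[:,2],"ribtop",h+.146*R[:,2],"axis",R[:,2],"ribdir",R@[np.cos(p[4]),np.sin(p[4]),0])
    np.save("p.npy",p)
    print("felt",tri((306.2,287.2),(345,207.3)),atz("top",(345,207.3),.048),"disc",atz("top",(344.6,207.5),.048),"balls",atz("top",(346.2,206.5),.068))
    out=[]
    for n,c in C.items():
        im=r.read_camera(n);cs=cv2.findContours((model(p,n)>127).astype(np.uint8),0,1)[0];cv2.drawContours(im,cs,-1,(0,0,255),1);out.append(crop(n,c,50,8,im))
    cv2.imwrite("pics/fit.png",np.hstack(out))
E
python3 fit.py
```

```text
foot [0.64590233 0.16358854]
30.04 [ 0.6445  0.1637  0.238   0.4706 -0.2281]
25.98 [0.6472 0.1639 0.2203 0.4941 0.1197]Traceback (most recent call last):
  File "fit.py", line 34, in <module>
    s=minimize(cost,p0,method="Nelder-Mead",options=dict(initial_simplex=S,maxiter=500))
    res = _minimize_neldermead(fun, x0, args, callback, bounds=bounds,
                               **options)
    fxcc = func(xcc)
    fx = function(np.copy(x), *(wrapper_args + args))
  File "fit.py", line 27, in cost
    return sum(((cv2.GaussianBlur(model(p,n),(0,0),1)/255.-B[n])**2).sum() for n in C)+ (np.sum((p[:2]-f0)**2)/.003**2)*1
           ~~~^^^^^^^^^^^^^^^^^^^^^^^^^^^^^^^^^^^^^^^^^^^^^^^^^^^^^^^^^^^^^^^^^^^^^^^^
  File "fit.py", line 27, in <genexpr>
    return sum(((cv2.GaussianBlur(model(p,n),(0,0),1)/255.-B[n])**2).sum() for n in C)+ (np.sum((p[:2]-f0)**2)/.003**2)*1
                                  ~~~~~^^^^^
  File "fit.py", line 23, in model
    q=proj(n,P@R.T+o).astype(np.float32);cv2.fillConvexPoly(im,np.round(cv2.convexHull(q)*16).astype(int),255,cv2.LINE_AA,4)
      ~~~~^^^^^^^^^^^
  File "h.py", line 22, in proj
    i=r.camera_info(n); return cv2.projectPoints(np.atleast_2d(X).astype(float),cv2.Rodrigues(i["R"])[0],i["t"],i["intrinsics"],i["D"])[0][:,0]
ValueError: time passes only in moves, steps and waits
```

```bash
python3 - <<'E'
import re
s=open("h.py").read()
s=s.replace("def crop","I={n:r.camera_info(n) for n in('side','top')}\ndef crop",1).replace('i=r.camera_info(n)','i=I[n]')
open("h.py","w").write(s)
f=open("fit.py").read().replace("for a in(0,.7,1.4,2.1,2.8):","for a in(0,.4,1.0,2.4):").replace("(.3,.5)","(.5,)")
open("fit.py","w").write(f)
E
python3 fit.py
```

```text
foot [0.64590233 0.16358854]
25.83 [0.6473 0.1641 0.2209 0.4951 0.1397]
26.6 [0.6473 0.1636 0.2099 0.4937 0.5253]
29.28 [0.6476 0.1641 0.2251 0.4948 0.9825]
30.31 [0.6475 0.1635 0.2075 0.4956 2.6295]
mouth [0.59166334 0.1516018  0.24058893] ribtop [0.57960964 0.14889559 0.26346653] axis [-0.46360394 -0.10408503  0.87990777] ribdir [0.81965755 0.32677009 0.47051334]
felt (array([ 0.64279402, -0.1795813 ,  0.04590459]), np.float64(0.001256577671915758)) [ 0.64180122 -0.17924588  0.048     ] disc [ 0.64121314 -0.17806806  0.048     ] balls [ 0.64072565 -0.17978351  0.068     ]
```

View pics/fit.png

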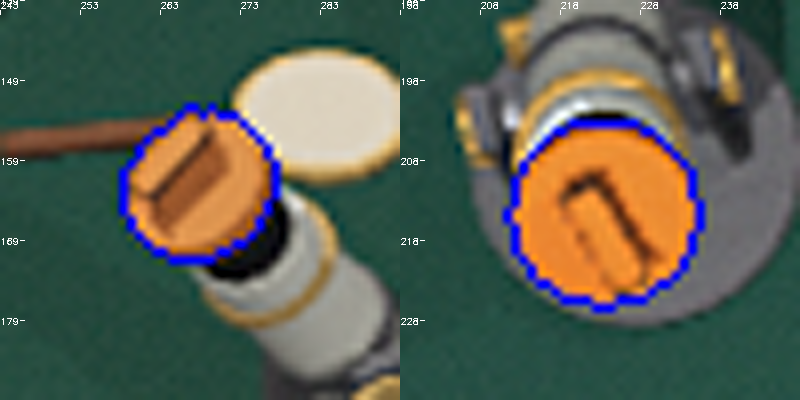

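The fitted outline matches the cap in both views. The rib runs from top (221,210.6) to (228,222.2), and along the side-view direction (60,-69). I'll work out its angle and the grasp pose.

```bash
python3 - <<'E'
from fit import *
p=np.load("p.npy");R=axes(p[2],p[3]);h=np.array([p[0],p[1],.135])
for a in np.arange(-.4,1.2,.1):
    d=R@[np.cos(a),np.sin(a),0];o=h+.146*R[:,2];b=[]
    for n in C:
        q=proj(n,[o-.017*d,o+.017*d]);v=q[1]-q[0];b.append(np.degrees(np.arctan2(v[1],v[0]))%180)
    print(a.round(1),np.round(b,1))
print("obs",np.degrees(np.arctan2(-69,60))%180,np.degrees(np.arctan2(11.6,7)))
print(proj("side",h+.146*R[:,2]),proj("top",h+.146*R[:,2]),proj("top",h+.124*R[:,2]))
q=r.state();print(q["eef_pos"],q["eef_rot"])
E
```

```text
-0.4 [162.  100.2]
-0.3 [157.2  94.2]
-0.2 [152.6  88.1]
-0.1 [148.2  82. ]
-0.0 [143.8  75.9]
0.1 [139.5  69.8]
0.2 [135.3  63.8]
0.3 [131.   57.9]
0.4 [126.7  52. ]
0.5 [122.3  46.3]
0.6 [117.7  40.5]
0.7 [113.   34.9]
0.8 [108.1  29.3]
0.9 [102.9  23.8]
1.0 [97.4 18.3]
1.1 [91.6 12.9]
obs 131.0090869015702 58.891191171454864
[[263.27483215 157.13847262]] [[223.06148782 217.77119066]] [[223.074596   214.82023342]]
[0.28734009 0.61078348 0.40471825] [ 2.18123086e-01  9.75921267e-01  2.12200987e-05 -1.57832871e-05]
```

```bash
cat >> h.py <<'E'
from scipy.spatial.transform import Rotation as Ro
def goal(pos,rot):
    s=r.state();c=Ro.from_quat(s["eef_rot"]);t=Ro.from_matrix(rot) if np.ndim(rot)==2 else Ro.from_quat(rot)
    print("t",round(s["t"],2),"lin",np.round(c.inv().apply(np.array(pos)-s["eef_pos"])*1000,1),"tw",np.round((c.inv()*t).as_rotvec()/np.radians(5),2),"F",s["wrist_force"].round(1),"gap",round(s["finger_gap"],3))
def grasp(a=.29,d=.3025):
    from fit import axes
    p=np.load("p.npy");R=axes(p[2],p[3]);x=R@[np.cos(a),np.sin(a),0];z=-R[:,2]
    return np.array([p[0],p[1],.135])+d*R[:,2],np.c_[x,np.cross(z,x),z]
E
python3 - <<'E'
from h import *
P,T=grasp(d=.36);print(P,T);goal(P,T)
E
```

```text
[0.48039839 0.12662139 0.4517668 ] [[ 0.76004633  0.45541295  0.46360394]
 [ 0.46371063 -0.87985156  0.10408503]
 [ 0.45530432  0.13586863 -0.87990777]]
t 0.7 lin [-380.8 -355.9  -47.1] tw [-6.84  1.28 24.49] F [-0.2 -0.3  0.2] gap 0.998
```

>>> jog_arm:
  linear:
    - [-380, -356, -47]
    - [-380, -356, -47]
    - [-380, -356, -47]
    - [-380, -356, -47]
    - [-380, -356, -47]
    - [-380, -356, -47]
    - [-380, -356, -47]
    - [-380, -356, -47]
  twist:
    - [-6.84, 1.28, 24.5]
    - [-6.84, 1.28, 24.5]
    - [-6.84, 1.28, 24.5]
    - [-6.84, 1.28, 24.5]
    - [-6.84, 1.28, 24.5]
    - [-6.84, 1.28, 24.5]
    - [-6.84, 1.28, 24.5]
    - [-6.84, 1.28, 24.5]
  grip: [40, 40, 40, 40, 40, 40, 40, 40]
  grip_force: 30

```text
t: 1.37
eef_pos: [0.4103, 0.3001, 0.4352]
eef_rot: [0.644, 0.754, 0.132, 0.005]
wrist_force: [0.6, 1.4, -0.5]
finger_gap: 0.4
finger_force: 0.0
```

```bash
python3 - <<'E'
from h import *
P,T=grasp(d=.36);goal(P,T);print(r.state())
E
```

```text
t 1.47 lin [-172.5   47.   -35.2] tw [-3.69  0.73 13.33] F [-0.3  0.2  0.3] gap 0.398
{'t': 1.4667, 'joint_positions': array([-0.90095571,  0.10695004,  0.22427244,  1.97020857, -0.08051323,
        0.80625382, -0.4834724 ]), 'qd': array([-0.04723636,  0.04100021, -0.11156904, -0.04067891, -0.0401427 ,
        0.00397334,  0.02332553]), 'tau': array([  0.46757041, -30.37859917,   1.11919764, -23.16860676,
        -0.03196347,  -0.83805358,  -0.16623059]), 'eef_pos': array([0.41288365, 0.29511003, 0.43583267]), 'eef_rot': array([0.64664803, 0.75130729, 0.13169933, 0.00624257]), 'wrist_force': array([-0.28147913,  0.17304452,  0.25869137]), 'wrist_torque': array([-0.21945038,  0.23929201,  0.00359722]), 'finger_force': 0.0, 'finger_gap': 0.39847711376056005}
```

>>> jog_arm:
  linear:
    - [-172, 47, -35]
    - [-172, 47, -35]
    - [-172, 47, -35]
    - [-172, 47, -35]
    - [-172, 47, -35]
    - [-172, 47, -35]
    - [-172, 47, -35]
    - [-172, 47, -35]
  twist:
    - [-3.7, 0.73, 13.3]
    - [-3.7, 0.73, 13.3]
    - [-3.7, 0.73, 13.3]
    - [-3.7, 0.73, 13.3]
    - [-3.7, 0.73, 13.3]
    - [-3.7, 0.73, 13.3]
    - [-3.7, 0.73, 13.3]
    - [-3.7, 0.73, 13.3]
  grip: [40, 40, 40, 40, 40, 40, 40, 40]

```text
t: 2.13
eef_pos: [0.4798, 0.1349, 0.4506]
eef_rot: [0.909, 0.348, 0.231, 0.007]
wrist_force: [1.1, 0.9, -0.0]
finger_gap: 0.4
finger_force: 0.0
```

```bash
python3 - <<'E'
from h import *
P,T=grasp(d=.36);goal(P,T);print(r.state()["joint_positions"])
E
```

```text
t 2.23 lin [-4.7  7.8 -2.2] tw [-0.72  0.11  2.46] F [ 0.2  0.9 -1. ] gap 0.401
[-0.76159585  0.03309681  0.41357028  2.03822858 -0.01508416  0.60835888
 -1.17242432]
```

>>> jog_arm:
  linear:
    - [-5, 8, -2]
    - [-5, 8, -2]
    - [-5, 8, -2]
    - [-5, 8, -2]
  twist:
    - [-0.72, 0.11, 2.46]
    - [-0.72, 0.11, 2.46]
    - [-0.72, 0.11, 2.46]
    - [-0.72, 0.11, 2.46]
  grip: [40, 40, 40, 40]

```text
t: 2.57
eef_pos: [0.4806, 0.1262, 0.4515]
eef_rot: [0.938, 0.247, 0.244, 0.009]
wrist_force: [-1.2, -0.1, -0.1]
finger_gap: 0.4
finger_force: 0.0
```

```bash
python3 - <<'E'
from h import *
P,T=grasp(d=.36);goal(P,T);print(r.state()["joint_positions"])
s=r.read_camera("side");t=r.read_camera("top");goal(P,T)
cv2.imwrite("pics/pre.png",np.hstack([crop("side",(262,158),66,6,s),crop("top",(224,216),66,6,t)]))
E
```

```text
t 2.67 lin [ 0.1 -0.6 -0.4] tw [-0.    0.01  0.03] F [-0.1 -0.3  0.1] gap 0.403
[-0.77274571  0.02371923  0.42687116  2.04903604  0.09243429  0.58191063
 -1.47057427]
t 2.77 lin [ 0.2 -0.8 -0.4] tw [0.01 0.01 0.01] F [ 0.5  0.3 -0.2] gap 0.402
```

View pics/pre.png

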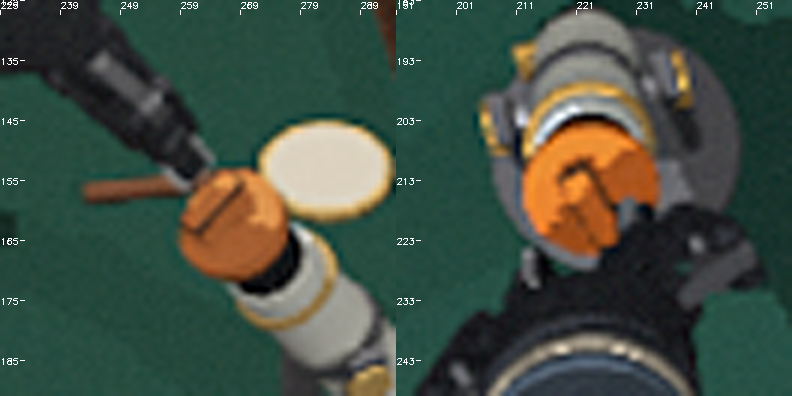

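The gripper is close to the cap. In the top view its tips are at about (230,217) and (213.5,226), and in the side view a tip is at about (263,153). I'll compare these with the predicted positions.

```bash
python3 - <<'E'
from h import *
P,T=grasp(d=.36);s=r.state();c=Ro.from_quat(s["eef_rot"]).as_matrix()
for n in("side","top"):
    for y in(-.017,-.03,0,.017,.03):
        print(n,y,proj(n,s["eef_pos"]+c@[0,y,.166]).round(1))
    print("on axis .25,.146",proj(n,P+T@[0,0,.214]), "rib ends",proj(n,np.array([P+T@[e,w,.214] for e in(-.017,.017) for w in(-.006,.006)])).round(1).tolist())
E
```

```text
side -0.017 [[252.3 146.5]]
side -0.03 [[249.7 144.5]]
side 0 [[255.7 149.1]]
side 0.017 [[259.3 151.7]]
side 0.03 [[262.  153.8]]
on axis .25,.146 [[263.27483215 157.13847262]] rib ends [[258.2, 160.5], [260.7, 162.4], [265.9, 151.9], [268.3, 153.7]]
top -0.017 [[217.1 227.9]]
top -0.03 [[212.3 230.5]]
top 0 [[223.5 224.4]]
top 0.017 [[229.8 221. ]]
top 0.03 [[234.7 218.4]]
on axis .25,.146 [[223.06148782 217.77119066]] rib ends [[224.4, 224.6], [228.7, 222.3], [217.4, 213.2], [221.7, 210.8]]
```

The rib appears about 2–3 mm towards -y of the fit in both views. I'll shift by that and go in along the axis.

>>> jog_arm:
  linear:
    - [0, 1, 10]
    - [0, 2, 20]
    - [0, 2, 30]
    - [0, 2, 40]
    - [0, 2, 46]
    - [0, 2, 52]
    - [0, 2, 57]
    - [0, 2, 57]
  twist:
    - [0, 0, 0]
    - [0, 0, 0]
    - [0, 0, 0]
    - [0, 0, 0]
    - [0, 0, 0]
    - [0, 0, 0]
    - [0, 0, 0]
    - [0, 0, 0]
  grip: [40, 40, 40, 40, 40, 40, 40, 40]

```text
t: 3.53
eef_pos: [0.5083, 0.1299, 0.4004]
eef_rot: [0.938, 0.244, 0.244, 0.009]
wrist_force: [0.4, -0.2, 0.1]
finger_gap: 0.396
finger_force: 0.0
```

```bash
python3 - <<'E'
from h import *
s=r.read_camera("side");t=r.read_camera("top")
P,T=grasp(d=.3025);goal(P,T)
cv2.imwrite("pics/at.png",np.hstack([crop("side",(262,158),66,6,s),crop("top",(224,216),66,6,t)]))
E
```

```text
t 3.73 lin [ 0.1 -3.1  0.5] tw [ 0.01 -0.01 -0.02] F [ 0.5  0.6 -0.4] gap 0.401
```

View pics/at.png

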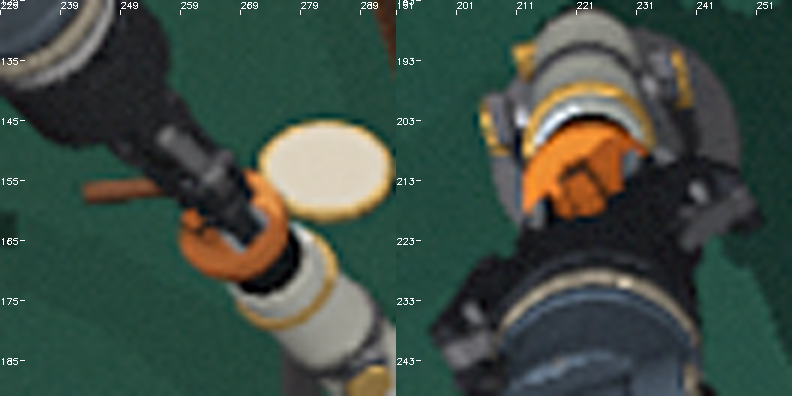

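The fingers straddle the rib: in the top view the tips are at (216,218) and (231,210), with the rib midway. Closing.

>>> jog_arm:
  linear:
    - [0, 0, 0]
    - [0, 0, 0]
    - [0, 0, 0]
    - [0, 0, 0]
    - [0, 0, 0]
    - [0, 0, 0]
    - [0, 0, 0]
    - [0, 0, 0]
  twist:
    - [0, 0, 0]
    - [0, 0, 0]
    - [0, 0, 0]
    - [0, 0, 0]
    - [0, 0, 0]
    - [0, 0, 0]
    - [0, 0, 0]
    - [0, 0, 0]
  grip: [25, 20, 15, 10, 5, 5, 5, 5]
  grip_force: 20

```text
t: 4.4
eef_pos: [0.5078, 0.1303, 0.4019]
eef_rot: [0.938, 0.244, 0.245, 0.008]
wrist_force: [-5.6, 0.9, 4.7]
finger_gap: 0.135
finger_force: 20.7
```

```bash
python3 - <<'E'
from h import *
s=r.state();print(s)
E
```

```text
{'t': 4.4, 'joint_positions': array([-0.73054621,  0.13637107,  0.4265947 ,  2.0618652 , -0.01897048,
        0.46247576, -1.36781821]), 'qd': array([-2.43601858e-03, -1.65986553e-03,  1.52715934e-03,  1.44319050e-03,
       -2.59262948e-04,  1.34093211e-05,  3.06791910e-04]), 'tau': array([ 1.68550909e+00, -2.52680093e+01,  3.12435128e+00, -2.26130337e+01,
        4.89128027e-01, -2.06627481e+00, -1.30540188e-02]), 'eef_pos': array([0.50782255, 0.13032396, 0.40191174]), 'eef_rot': array([0.93820184, 0.24443946, 0.24486146, 0.00833878]), 'wrist_force': array([-5.55546916,  0.88945619,  4.71707929]), 'wrist_torque': array([0.4181252 , 1.08941338, 0.3982554 ]), 'finger_force': 20.699329376220703, 'finger_gap': 0.13549805390943145}
```

>>> jog_arm:
  linear:
    - [0, 0, -2]
    - [0, 0, -4]
    - [0, 0, -6]
    - [0, 0, -8]
    - [0, 0, -11]
    - [0, 0, -14]
    - [0, 0, -17]
    - [0, 0, -17]
  twist:
    - [0, 0, 0]
    - [0, 0, 0]
    - [0, 0, 0]
    - [0, 0, 0]
    - [0, 0, 0]
    - [0, 0, 0]
    - [0, 0, 0]
    - [0, 0, 0]
  grip: [5, 5, 5, 5, 5, 5, 5, 5]
  grip_force: 30

```text
t: 5.07
eef_pos: [0.5004, 0.127, 0.4174]
eef_rot: [0.938, 0.243, 0.246, 0.009]
wrist_force: [-0.1, 0.5, -0.2]
finger_gap: 0.135
finger_force: 30.9
```

>>> jog_arm:
  linear:
    - [0, 0, -6]
    - [0, 0, -13]
    - [0, 0, -20]
    - [0, 0, -28]
    - [0, 0, -36]
    - [0, 0, -44]
    - [0, 0, -52]
    - [0, 0, -60]
  twist:
    - [0, 0, 0]
    - [0, 0, 0]
    - [0, 0, 0]
    - [0, 0, 0]
    - [0, 0, 0]
    - [0, 0, 0]
    - [0, 0, 0]
    - [0, 0, 0]
  grip: [5, 5, 5, 5, 5, 5, 5, 5]
  grip_force: 40

```text
t: 5.73
eef_pos: [0.4719, 0.1217, 0.4702]
eef_rot: [0.938, 0.244, 0.245, 0.009]
wrist_force: [0.9, -0.5, 0.0]
finger_gap: 0.129
finger_force: 43.5
```

```bash
python3 - <<'E'
from h import *
s=r.read_camera("side");t=r.read_camera("top")
P,T=grasp(d=.3025);goal(P,T)
cv2.imwrite("pics/off.png",np.hstack([crop("side",(265,160),66,6,s),crop("top",(224,212),66,6,t)]))
# dock target: tool x at angle 15deg, down
a=np.radians(15);x=np.array([np.cos(a),np.sin(a),0]);z=np.array([0,0,-1.]);D=np.c_[x,np.cross(z,x),z]
goal([.6425,-.1785,.40],D); print(r.state()["joint_positions"])
E
```

```text
t 5.93 lin [ 0.3 -2.9 77.4] tw [ 0.01 -0.   -0.02] F [ 1.  -0.2  0. ] gap 0.13
t 5.93 lin [-41.1 332.4 109.1] tw [ 0.94 -5.61  2.78] F [ 1.  -0.2  0. ] gap 0.13
[-0.78282921 -0.01458781  0.42653263  2.04016299  0.12024791  0.62641874
 -1.49626268]
```

View pics/off.png

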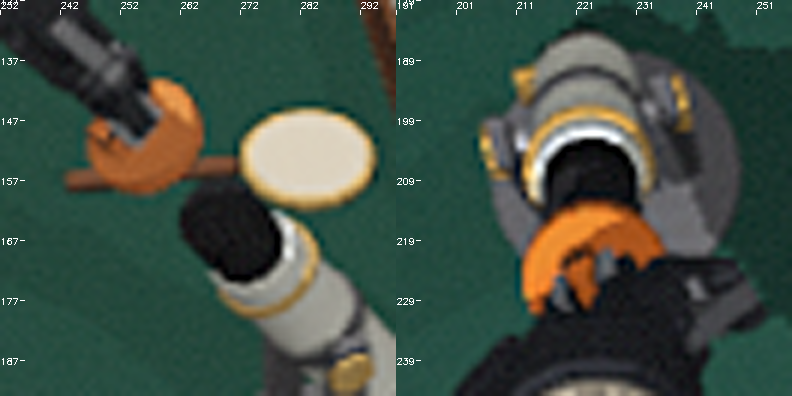

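The cap is off and the black mouth is bare, with the scope still pointing where it did (mouth at side (270,164), top (222,208)). Moving over the dock.

>>> jog_arm:
  linear:
    - [0, 30, 0]
    - [0, 70, 0]
    - [0, 110, 0]
    - [-10, 150, 20]
    - [-20, 190, 50]
    - [-30, 230, 80]
    - [-41, 270, 109]
    - [-41, 310, 109]
  twist:
    - [0, 0, 0]
    - [0, 0, 0]
    - [0, 0, 0]
    - [0.19, -1.1, 0.56]
    - [0.38, -2.2, 1.1]
    - [0.57, -3.3, 1.7]
    - [0.75, -4.5, 2.2]
    - [0.94, -5.61, 2.78]
  grip: [5, 5, 5, 5, 5, 5, 5, 5]

```text
t: 6.6
eef_pos: [0.6202, -0.1357, 0.3966]
eef_rot: [0.991, 0.13, -0.006, -0.001]
wrist_force: [1.1, 0.6, -0.5]
finger_gap: 0.127
finger_force: 43.6
```

```bash
cat >> h.py <<'E'
def dockgoal(z,xy=(.6418,-.1787),deg=15):
    a=np.radians(deg);x=np.array([np.cos(a),np.sin(a),0]);w=np.array([0,0,-1.]);goal([*xy,z],np.c_[x,np.cross(w,x),w])
E
python3 - <<'E'
from h import *
dockgoal(.36);print(r.state()["eef_pos"],r.state()["joint_positions"])
E
```

```text
t 6.6 lin [10.1 47.3 36.2] tw [-0.05  0.12 -0.  ] F [ 1.1  0.6 -0.5] gap 0.127
[ 0.62019534 -0.13569872  0.3965521 ] [-0.3345901   0.47429274  0.68525479  1.67161756 -0.32382941  1.12449841
 -0.86796089]
```

>>> jog_arm:
  linear:
    - [4, 22, 20]
    - [4, 22, 37]
    - [4, 22, 37]
    - [4, 22, 37]
  twist:
    - [0, 0, 0]
    - [0, 0, 0]
    - [0, 0, 0]
    - [0, 0, 0]
  grip: [5, 5, 5, 5]

```text
t: 6.93
eef_pos: [0.6293, -0.1561, 0.3623]
eef_rot: [0.991, 0.13, -0.002, -0.0]
wrist_force: [0.8, 0.3, 0.2]
finger_gap: 0.131
finger_force: 43.6
```

```bash
python3 - <<'E'
from h import *
s=r.read_camera("side");t=r.read_camera("top")
dockgoal(.36);st=r.state();c=Ro.from_quat(st["eef_rot"]).as_matrix();print(st["eef_pos"])
# predicted cap face circle
th=np.linspace(0,2*np.pi,80)
for n,im in(("side",s),("top",t)):
    pts=np.vstack([st["eef_pos"]+np.c_[.028*np.cos(th),.028*np.sin(th),0*th-h] for h in(.172,.182)]+[st["eef_pos"]+np.c_[.026*np.cos(th),.026*np.sin(th),0*th-.187]])
    q=cv2.convexHull(proj(n,pts).astype(np.float32));cv2.polylines(im,[np.round(q*16).astype(int)],True,(0,0,255),1,cv2.LINE_AA,4)
    print(n,proj(n,st["eef_pos"]-[0,0,.18]))
cv2.imwrite("pics/dk.png",np.hstack([crop("side",(302,270),66,6,s),crop("top",(345,210),66,6,t)]))
E
```

```text
t 7.03 lin [ 5.8 25.5  4.7] tw [ 0.   -0.01  0.01] F [ 0.1 -0.2  0.6] gap 0.126
[ 0.62958934 -0.15557244  0.36470245]
side [[302.05614232 255.36831219]]
top [[343.58506562 203.14800296]]
```

View pics/dk.png

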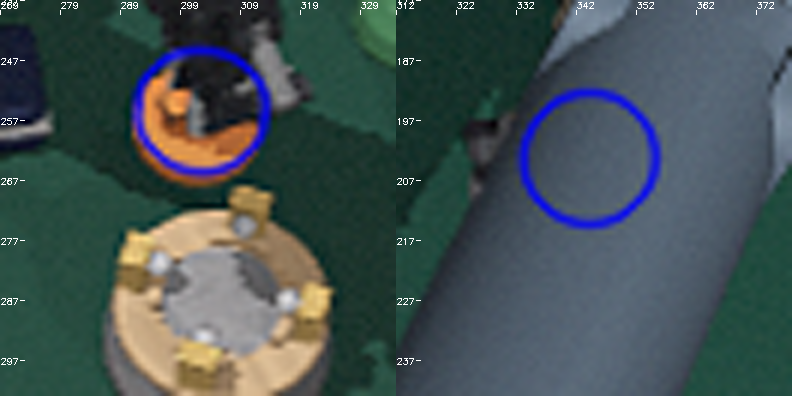

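The arm blocks the top view here. In the side view the cap is at (302,257) and the dock's felt at (306,287). I'll finish the lateral move, settle, then measure the cap against the dock in the side view.

>>> jog_arm:
  linear:
    - [6, 25, 5]
    - [6, 25, 25]
    - [6, 25, 45]
    - [6, 25, 60]
    - [6, 25, 65]
    - [6, 25, 65]
    - [6, 25, 65]
  twist:
    - [0, 0, 0]
    - [0, 0, 0]
    - [0, 0, 0]
    - [0, 0, 0]
    - [0, 0, 0]
    - [0, 0, 0]
    - [0, 0, 0]
  grip: [5, 5, 5, 5, 5, 5, 5]

```text
t: 7.62
eef_pos: [0.642, -0.1786, 0.3005]
eef_rot: [0.991, 0.131, 0.001, 0.0]
wrist_force: [0.3, 0.1, -0.3]
finger_gap: 0.129
finger_force: 43.6
```

```bash
python3 - <<'E'
from h import *
r.read_camera("top");r.read_camera("top")
dockgoal(.30);st=r.state();print(st["eef_pos"])
s=r.read_camera("side");o=s.copy()
th=np.linspace(0,2*np.pi,80)
def circ(c,R,h,col):
    q=proj("side",np.c_[c[0]+R*np.cos(th),c[1]+R*np.sin(th),0*th+h]);cv2.polylines(o,[np.round(q*16).astype(int)],True,col,1,cv2.LINE_AA,4)
e=st["eef_pos"]
circ(e,.028,e[2]-.173,(0,0,255));circ(e,.026,e[2]-.188,(0,0,255));
d=(.6418,-.1787);circ(d,.052,.048,(255,0,0));circ(d,.03,.056,(255,255,0))
cv2.imwrite("pics/dk2.png",np.hstack([crop("side",(304,278),66,6,s),crop("side",(304,278),66,6,o)]))
m=cv2.inRange(cv2.cvtColor(s,cv2.COLOR_RGB2HSV),(5,170,90),(18,255,255));m[:,:280]=0;m[:,335:]=0;m[:245]=0;m[300:]=0
x,y,w,h=cv2.boundingRect(max(cv2.findContours(m,0,1)[0],key=cv2.contourArea));print("cap bbox",x,x+w,y,y+h)
q=np.vstack([proj("side",np.c_[e[0]+R*np.cos(th),e[1]+R*np.sin(th),0*th+e[2]-k]) for R,k in((.028,.173),(.028,.183),(.026,.188))]);print(q.min(0),q.max(0))
E
```

```text
t 7.72 lin [-0.1 -0.4  0.8] tw [ 0.02 -0.03  0.  ] F [ 1.3 -0.1  0. ] gap 0.126
[ 0.64204735 -0.17908228  0.30083461]
cap bbox 298 317 268 286
[297.02758427 264.11177912] [317.61164662 283.97774576]
```

View pics/dk2.png

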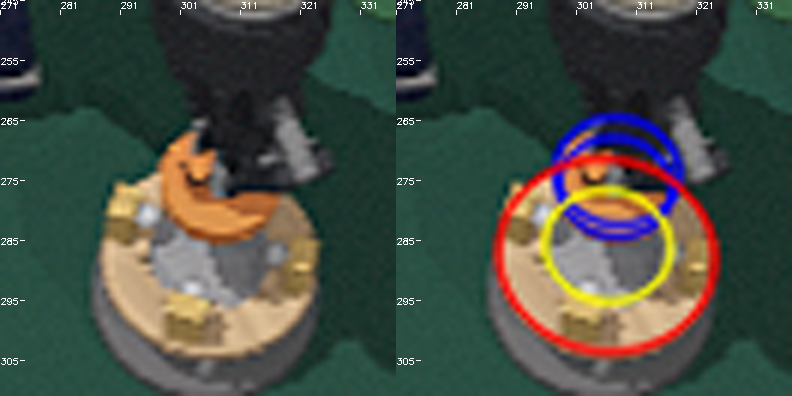

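The cap is centred over the dock to within about 1 mm in the side view; its outline sits about 1 px low, which suggests it is held a few mm deeper. Descending to contact.

>>> jog_arm:
  linear:
    - [0, 0, 10]
    - [0, 0, 20]
    - [0, 0, 28]
    - [0, 0, 33]
    - [0, 0, 36]
    - [0, 0, 38]
    - [0, 0, 38]
  twist:
    - [0, 0, 0]
    - [0, 0, 0]
    - [0, 0, 0]
    - [0, 0, 0]
    - [0, 0, 0]
    - [0, 0, 0]
    - [0, 0, 0]
  grip: [5, 5, 5, 5, 5, 5, 5]
  grip_force: 50

```text
t: 8.35
eef_pos: [0.6419, -0.1789, 0.2609]
eef_rot: [0.991, 0.13, 0.0, -0.0]
wrist_force: [0.8, 1.6, 2.3]
finger_gap: 0.123
finger_force: 51.8
```

>>> jog_arm:
  linear:
    - [0, 0, 1]
    - [0, 0, 2]
    - [0, 0, 3]
    - [0, 0, 4]
    - [0, 0, 5]
    - [0, 0, 6]
    - [0, 0, 7]
    - [0, 0, 8]
  twist:
    - [0, 0, 0]
    - [0, 0, 0]
    - [0, 0, 0]
    - [0, 0, 0]
    - [0, 0, 0]
    - [0, 0, 0]
    - [0, 0, 0]
    - [0, 0, 0]
  grip: [5, 5, 5, 5, 5, 5, 5, 5]

```text
t: 9.02
eef_pos: [0.6418, -0.1789, 0.2531]
eef_rot: [0.991, 0.13, 0.0, 0.0]
wrist_force: [1.1, 2.8, 5.7]
finger_gap: 0.121
finger_force: 52.1
```

>>> jog_arm:
  linear:
    - [0, -1, 0]
    - [0, -1, 0]
    - [0, -1, 1]
    - [0, -1, 2]
    - [0, -1, 3]
    - [0, -1, 4]
  twist:
    - [0, 0, 0]
    - [0, 0, 0]
    - [0, 0, 0]
    - [0, 0, 0]
    - [0, 0, 0]
    - [0, 0, 0]
  grip: [5, 5, 5, 5, 5, 5]

```text
t: 9.52
eef_pos: [0.6416, -0.1786, 0.2494]
eef_rot: [0.991, 0.13, 0.001, 0.001]
wrist_force: [1.3, 0.7, 6.2]
finger_gap: 0.124
finger_force: 52.1
```

>>> jog_arm:
  linear:
    - [0.5, 0, 1]
    - [0.5, 0, 2]
    - [0.5, 0, 3]
    - [0.5, 0, 4]
    - [0.5, 0, 5]
    - [0.5, 0, 6]
    - [0.5, 0, 7]
    - [0.5, 0, 8]
  twist:
    - [0, 0, 0]
    - [0, 0, 0]
    - [0, 0, 0]
    - [0, 0, 0]
    - [0, 0, 0]
    - [0, 0, 0]
    - [0, 0, 0]
    - [0, 0, 0]
  grip: [5, 5, 5, 5, 5, 5, 5, 5]

```text
t: 10.18
eef_pos: [0.6418, -0.1787, 0.2417]
eef_rot: [0.991, 0.13, 0.0, 0.001]
wrist_force: [0.6, 1.3, 7.1]
finger_gap: 0.128
finger_force: 52.4
```

>>> jog_arm:
  linear:
    - [0, 0, 1]
    - [0, 0, 2]
    - [0, 0, 3]
    - [0, 0, 4]
  twist:
    - [0, 0, 0]
    - [0, 0, 0]
    - [0, 0, 0]
    - [0, 0, 0]
  grip: [5, 5, 5, 5]

```text
t: 10.52
eef_pos: [0.6418, -0.1787, 0.2379]
eef_rot: [0.992, 0.13, 0.0, 0.001]
wrist_force: [-0.2, 1.7, 9.2]
finger_gap: 0.127
finger_force: 52.7
```

>>> jog_arm:
  linear:
    - [0, -0.5, 1]
    - [0, -0.5, 2]
    - [0, -0.5, 3]
  twist:
    - [0, 0, 0]
    - [0, 0, 0]
    - [0, 0, 0]
  grip: [5, 5, 5]

```text
t: 10.77
eef_pos: [0.6417, -0.1786, 0.2349]
eef_rot: [0.992, 0.13, 0.0, 0.001]
wrist_force: [0.0, 0.4, 6.6]
finger_gap: 0.123
finger_force: 52.4
```

>>> jog_arm:
  linear:
    - [0, 0, 1]
    - [0, 0, 2]
    - [0, 0, 3]
  twist:
    - [0, 0, 0]
    - [0, 0, 0]
    - [0, 0, 0]
  grip: [5, 5, 5]

```text
t: 11.02
eef_pos: [0.6416, -0.1786, 0.2314]
eef_rot: [0.992, 0.13, 0.0, 0.001]
wrist_force: [1.8, 0.4, 6.6]
finger_gap: 0.124
finger_force: 52.4
```

>>> jog_arm:
  linear:
    - [0, 0, 1]
    - [0, 0, 2]
    - [0, 0, 3]
  twist:
    - [0, 0, 0]
    - [0, 0, 0]
    - [0, 0, 0]
  grip: [5, 5, 5]

```text
t: 11.27
eef_pos: [0.6416, -0.1786, 0.2284]
eef_rot: [0.992, 0.13, 0.0, 0.001]
wrist_force: [0.3, -0.4, 5.9]
finger_gap: 0.125
finger_force: 52.5
```

Force fell from 9.2 N to 6.6 N between z=0.238 and 0.235, which fits a snap. 5.9 N now matches the spring sunk 11.6 mm with the cap home. I'll press on to the stop to confirm.

>>> jog_arm:
  linear:
    - [0, 0, 1]
    - [0, 0, 2]
    - [0, 0, 3]
    - [0, 0, 4]
    - [0, 0, 5]
    - [0, 0, 6]
    - [0, 0, 7]
    - [0, 0, 8]
  twist:
    - [0, 0, 0]
    - [0, 0, 0]
    - [0, 0, 0]
    - [0, 0, 0]
    - [0, 0, 0]
    - [0, 0, 0]
    - [0, 0, 0]
    - [0, 0, 0]
  grip: [5, 5, 5, 5, 5, 5, 5, 5]

```text
t: 11.93
eef_pos: [0.6416, -0.1786, 0.2208]
eef_rot: [0.992, 0.13, 0.0, 0.001]
wrist_force: [1.9, 0.4, 8.3]
finger_gap: 0.125
finger_force: 52.8
```

>>> jog_arm:
  linear:
    - [0, 0, 1]
    - [0, 0, 2]
    - [0, 0, 3]
  twist:
    - [0, 0, 0]
    - [0, 0, 0]
    - [0, 0, 0]
  grip: [5, 5, 5]

```text
t: 12.18
eef_pos: [0.6418, -0.1789, 0.2197]
eef_rot: [0.992, 0.13, 0.0, 0.0]
wrist_force: [-4.6, 3.2, 25.6]
finger_gap: 0.125
finger_force: 55.1
```

The hard stop came at z≈0.2197, which confirms the cap is home (offset 0.194). I'll let the disc rise almost to rest, then release.

>>> jog_arm:
  linear:
    - [0, 0, -4]
    - [0, 0, -8]
    - [0, 0, -12]
    - [0, 0, -16]
    - [0, 0, -20]
    - [0, 0, -22]
    - [0, 0, -22]
  twist:
    - [0, 0, 0]
    - [0, 0, 0]
    - [0, 0, 0]
    - [0, 0, 0]
    - [0, 0, 0]
    - [0, 0, 0]
    - [0, 0, 0]
  grip: [5, 5, 5, 5, 5, 5, 5]

```text
t: 12.77
eef_pos: [0.6415, -0.1785, 0.2394]
eef_rot: [0.992, 0.13, 0.0, 0.001]
wrist_force: [1.7, -2.1, 2.9]
finger_gap: 0.132
finger_force: 52.1
```

>>> jog_arm:
  linear:
    - [0, 0, 0]
    - [0, 0, 0]
    - [0, 0, 0]
    - [0, 0, 0]
    - [0, 0, 0]
  twist:
    - [0, 0, 0]
    - [0, 0, 0]
    - [0, 0, 0]
    - [0, 0, 0]
    - [0, 0, 0]
  grip: [18, 22, 28, 28, 28]
  grip_force: 20

```text
t: 13.18
eef_pos: [0.6413, -0.1774, 0.2382]
eef_rot: [0.991, 0.13, -0.001, -0.0]
wrist_force: [-0.1, -0.2, -0.1]
finger_gap: 0.282
finger_force: 0.0
```

>>> jog_arm:
  linear:
    - [0, 0, -6]
    - [0, 0, -14]
    - [0, 0, -24]
    - [0, 0, -36]
    - [0, 0, -60]
    - [0, 0, -90]
    - [0, 0, -110]
    - [0, 0, -110]
  twist:
    - [0, 0, 0]
    - [0, 0, 0]
    - [0, 0, 0]
    - [0, 0, 0]
    - [0, 0, 0]
    - [0, 0, 0]
    - [0, 0, 0]
    - [0, 0, 0]
  grip: [28, 28, 28, 28, 28, 28, 28, 28]

```text
t: 13.85
eef_pos: [0.6427, -0.1789, 0.3557]
eef_rot: [0.991, 0.13, 0.005, 0.002]
wrist_force: [0.6, 0.1, 0.1]
finger_gap: 0.282
finger_force: 0.0
```

>>> jog_arm:
  linear:
    - [-60, 0, -30]
    - [-120, 0, -30]
    - [-160, 0, -30]
    - [-160, 0, -30]
    - [-160, 0, -30]
    - [-160, 0, -30]
    - [-160, 0, -30]
    - [-160, 0, -30]
  twist:
    - [0, 0, 0]
    - [0, 0, 0]
    - [0, 0, 0]
    - [0, 0, 0]
    - [0, 0, 0]
    - [0, 0, 0]
    - [0, 0, 0]
    - [0, 0, 0]
  grip: [28, 28, 28, 28, 28, 28, 28, 28]

```text
t: 14.52
eef_pos: [0.4883, -0.2182, 0.3792]
eef_rot: [0.991, 0.131, 0.0, 0.0]
wrist_force: [-0.4, -0.2, -0.6]
finger_gap: 0.284
finger_force: 0.0
```

```bash
python3 - <<'E'
from h import *
s=r.read_camera("side");t=r.read_camera("top");print(r.state()["eef_pos"])
a=np.hstack([crop("side",(306,285),66,6,s),crop("top",(345,207),66,6,t)])
b=np.hstack([crop("side",(278,178),66,6,s),crop("top",(227,207),66,6,t)])
cv2.imwrite("pics/end.png",cv2.resize(np.vstack([a,b]),None,fx=.75,fy=.75))
E
```

```text
[ 0.48828367 -0.21820092  0.37885546]
```

View pics/end.png

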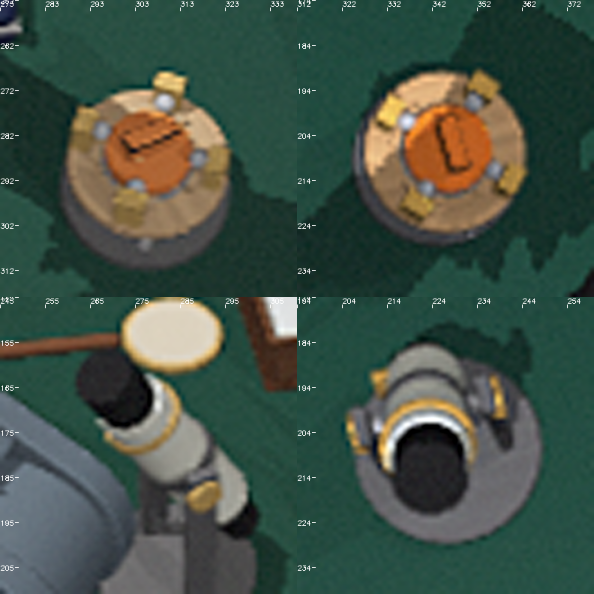

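The cap lies flat in the dock at side (304,285) and top (344,207), rib up, with all four balls over its face. The scope points where it did before.

```bash
python3 -c "
from workcell import r
print(r.sign_off())"
```

```text
the job is handed in; nothing more can be done
None
```

The dust cap is off the telescope and snapped home rib up in the dock; in the last images the telescope points where it did, the gripper is clear, and I handed the job in at about 15 s.

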